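Walk the drum into its bay

ROBOT

A 6-joint arm with a two-finger parallel gripper is mounted at the origin on a cart in front of the work surface, level with it; the furniture and walls round the work are solid. World frame = base frame: x ahead of the robot, y to its left, z up, the work surface at z = 0. Lengths are in m, angles in rad, forces in N, time in s.
With the tool pointing down it reaches from about 0.35 to 0.8 m from the base axis. Payload 7.3 kg.
Tool frame: the origin (TCP) lies between the finger pads; the fingertips stand 25 mm ahead of it and the grasp point (between the pads) lies 6 mm ahead of it (r.tip_extent is the distance from the TCP to the fingertips, in m); z points along the fingers, y is the line along which they close (so a half turn about z gives the same grasp; the last joint's range is limited). The gripper opens to 85 mm and grips with 20 to 120 N. Pads are 22 mm wide; open, the fingers measure 114 mm over their backs; the gripper's body (76 mm by 85 mm) begins 54 mm behind the grasp point. The pads swing forward as they close: fully open they stand 13 mm farther back than shut.
Start: joints at [-1.339, 0.342, 1.524, -0, 1.275, -0.146], TCP at [0.194, -0.488, 0.256] pointing down, gripper open.
Joint ranges: [-2.53, 2.53], [-0.77, 2.02], [0.04, 2.7], [-1, 4.14], [0.28, 2.66], [-3.11, 3.11]. Speed limits (rad/s): [2.57, 2.57, 3.14, 3.14, 3.14, 3.14].

INTERFACE

Orientations are given as a unit quaternion [x, y, z, w].
In Python, from workcell import r, command_gripper, optics gives the robot as it stands. The module is installed in compiled form; this text tells all that it offers. Calls block until the motion is done:
- r.reach(position, orientation): joint-space move of the TCP to a pose.
- r.move_straight(position, orientation=None, speed=0.15, max_force=None): straight line of the TCP; orientation=None keeps the orientation; speed is the mean speed in m/s. With max_force (N) it stops when the force on the tool has changed by that much, and returns True; else False.
- r.movej(angles): joint-space move.
- command_gripper(opening, force=None): finger opening in m; force is the grip in N (None keeps the last); returns when the fingers have stopped.
- r.hold(seconds).
- r.solve_ik(position, orientation): joint angles nearest the present ones, or None.
- r.read_state(): the state.
- optics.get_image(name): name is "scene" or "top"; returns (picture, depth): 480x640x3 uint8, red, green, blue; 480x640 float32, m along the optical axis (not along the pixel's ray), 0 where there is no reading.
- optics.camera_model(name): a dict with "K" (3x3 intrinsics, pixels), "R" (3x3) and "t" (3): a world point X has camera coordinates R X + t. Camera axes: x right, y down, z forward; pixel columns grow to the right and rows downward; lengths in m; the calibration is good to about 2 mm. A picture is of the moment at which its call begins. camera_model takes no time and is no camera call.
A pose or a line that the arm cannot do raises r.PlanningError and nothing moves.
- r.finish_job(): hands the job in; it is judged then, once.
The state is a dict: "time_s": time; "joint_positions": joint angles; "dq": joint speeds; "tau": joint torques, N m; "eef_pos": TCP position; "eef_rot": TCP orientation; "contact_force": force on the tool from outside, world axes, zero at the start; "torque": the same for the moment, N m; "grip_width": finger opening in m; "grip_force": force on a finger pad.
Only numpy, scipy, OpenCV 4.12 (cv2) and the standard library are available. Lean on these libraries where they do the work, as an engineer would, in place of code of your own. Each camera call takes 0.05 s, during which the arm holds its last target. There are 200 camera calls.

TASK

Put the heavy drum away in its bay: set every wooden block that lies in the way flat on the rubber mat, swing the bay's gate wide open (about a right angle), and walk the drum all the way into the bay by its grip bar: rock it in short steps of a few centimetres onto the bottom edge on one side of the bar and then on the other, left and right in turn, the raised edge coming a good centimetre or more off the bench each time, without ever lifting it clear of the bench. Leave the drum standing upright inside with the gate shut, and do not disturb the aerosol can, the roll of tape or the ear defenders.

Things in the scene. Friction and masses are not known exactly. Their poses are not given: they have to be found in the camera images.
- drum: heavy sealed grey steel drum, 120 mm across, body 130 mm high, 0.75 to 1 kg, too wide to be gripped round. On its lid stands a grip bar, 92 mm long (along the drum's x axis), 22 mm thick (y), 24 mm tall, its centre on the drum's axis 175 mm above the base, with 33 mm free under it and a foot near each end. Origin at the centre of the underside; z up. The bar points roughly towards the bay, +x end towards it
- drum_bar (a point): centre of the grip bar, 175 mm above the centre of the drum's base
- drum_left (a point): point of the drum's bottom rim at its +y side (60 mm from the axis), beside the bar
- drum_right (a point): point of the drum's bottom rim at its -y side, beside the bar
- drum_front (a point): point of the drum's bottom rim at its +x side, below the bar's end
- drum_back (a point): point of the drum's bottom rim at its -x side
- bay_in (a point): centre of the drum bay, on the bench: a fixed open-topped pen of grey sheet-steel walls, 120 mm high and 8 mm thick, inside 190 mm wide (along this point's y) and 180 mm deep (x), with no floor or sill (the bench goes on inside). The mouth is at -x and looks to the robot's right; the gate closes it, with its face 103 mm from this point
- gate (a joint): angle of the bay's gate, an upright steel panel 200 mm wide, 112 mm high and 12 mm thick on a free-swinging hinge (no latch or spring, stays where it is left); 0 = closed, grows as it swings outward (away from the bay's inside), 1.57 = square to the mouth, stops at 1.9
- gate_handle (a point): middle of the gate's handle: an upright round bar, 11 mm thick and 78 mm long (about 20 to 98 mm above the bench), 35 mm in front of the gate's outer face near its free edge, fixed to the gate by a thin stay at each end; it moves with the gate, this point's axes turn with the gate and -x points out of its outer face
- gate_hinge (a point): hinge line of the gate (vertical), at the end of the mouth away from the robot; 170 mm along the gate from the handle
- mat: dark rubber mat lying fixed on the bench at the right, 280 mm (x) by 150 mm (y), 3 mm thick; origin at the centre of its underside
- block_a: hardwood packing block lying flat, 44 mm (its x) by 100 mm (y), 36 mm high, 0.15 kg, with a darker band round its middle, on the bench between drum and bay (may be absent); origin at the centre of its underside, z up
- block_b: hardwood packing block lying flat, 44 mm (its x) by 100 mm (y), 36 mm high, 0.15 kg, with a darker band round its middle, on the bench between drum and bay (may be absent); origin at the centre of its underside, z up; same as block_a
- block_c: hardwood packing block lying flat, 44 mm (its x) by 100 mm (y), 36 mm high, 0.15 kg, with a darker band round its middle, on the bench between drum and bay (may be absent); origin at the centre of its underside, z up; same as block_a
- aerosol: aerosol can, 55 mm across, 201 mm high, standing behind the work; leave alone; origin under its centre
- tape_roll: roll of tape lying flat, 102 mm across, 24 mm high, beyond the mat; leave alone; origin under its centre
- ear_defenders: blue ear defenders standing on their cups, 163 mm high, behind the bay; leave alone; origin under the centre
There are look-alikes about, which are no part of the job. Leave any purple look-alike of the block_a alone.

How it is judged:
On the way, in this order (a step that is already met when the one before it is completed fails the run):
1. the gate is wide open (over 1.2 rad) (value of joint gate above 1.2 rad), for 0.2 s.
2. the drum leans on its left bottom edge, the right edge at least 10 mm up, 2 cm or more from its start (height (world z) of drum_left below 0.007 m and height (world z) of drum_right above 0.01 m and distance of drum from where it was at the start of the episode above 0.02 m), for 0.1 s.
3. the drum leans on its right bottom edge, the left edge at least 10 mm up, 8 cm or more from its start (height (world z) of drum_right below 0.007 m and height (world z) of drum_left above 0.01 m and distance of drum from where it was at the start of the episode above 0.08 m), for 0.1 s.
4. the drum leans on its left bottom edge, the right edge at least 10 mm up, 14 cm or more from its start (height (world z) of drum_left below 0.007 m and height (world z) of drum_right above 0.01 m and distance of drum from where it was at the start of the episode above 0.14 m), for 0.1 s.
5. the drum leans on its right bottom edge, the left edge at least 10 mm up, 20 cm or more from its start (height (world z) of drum_right below 0.007 m and height (world z) of drum_left above 0.01 m and distance of drum from where it was at the start of the episode above 0.2 m), for 0.1 s.
6. the drum leans on its left bottom edge, the right edge at least 10 mm up, 26 cm or more from its start (height (world z) of drum_left below 0.007 m and height (world z) of drum_right above 0.01 m and distance of drum from where it was at the start of the episode above 0.26 m), for 0.1 s.
7. the drum stands upright inside the bay (horizontal distance between drum and bay_in below 0.05 m and angle between drum's own z axis and vertical below 0.06 rad), for 0.2 s.
At the end, for the whole second after the job is handed in: the drum stands upright (within 0.06 rad) and still inside the bay, its axis within 50 mm of the bay's centre; the gate is shut (under 0.06 rad); every block that is present lies flat (within 0.15 rad) and still on the mat, with its centre at least 10 mm inside the edges (all of step 7 and value of joint gate below 0.06 rad and linear speed of each of drum, block_a, block_b, block_c below 0.02 m/s and x of block_a in the frame of mat between -0.13 and 0.13 m and y of block_a in the frame of mat between -0.065 and 0.065 m and height (world z) of each of block_a, block_b, block_c below 0.012 m and angle between each of block_a, block_b, block_c's own z axis and vertical below 0.15 rad and x of block_b in the frame of mat between -0.13 and 0.13 m and y of block_b in the frame of mat between -0.065 and 0.065 m and x of block_c in the frame of mat between -0.13 and 0.13 m and y of block_c in the frame of mat between -0.065 and 0.065 m); the robot touches nothing.
It fails at once if the drum is lifted clear of the bench (all four rim points over 12 mm up) (height (world z) of each of drum_left, drum_right, drum_front, drum_back above 0.012 m).
It fails at once if the drum is tipped by more than 0.6 rad (angle between drum's own z axis and vertical above 0.6 rad).
It fails at once if the aerosol can: pushed more than 3 cm or knocked over (distance of aerosol from where it was at the start of the episode above 0.03 m or angle between aerosol's own z axis and vertical above 0.5 rad).
It fails at once if the roll of tape: pushed more than 3 cm or knocked over (distance of tape_roll from where it was at the start of the episode above 0.03 m or angle between tape_roll's own z axis and vertical above 0.5 rad).
It fails at once if the ear defenders: pushed more than 3 cm or knocked over (distance of ear_defenders from where it was at the start of the episode above 0.03 m or angle between ear_defenders's own z axis and vertical above 0.5 rad).
Of block_a, block_b, block_c only 1 to 3 are there at a start; the rules pass over those that are not, and their reading is None.
At some moment in a run one of block_a, block_b, block_c may be knocked a few centimetres aside while the robot is not near it.
It also fails if it takes over 210 s, if anything falls off the work surface, if the arm or the gripper's body presses on something with over 40 N, if the wrist force passes 120 N, or if a joint passes its speed limit or range.

## Working session

There is one attempt and no reset: what is moved stays moved. The work goes in short steps, each a Python script; the robot and the scene stay as the last script left them, time stands still between calls to the robot, and variables do not carry over. Pictures are saved under pics/ and viewed, at most 14 in all, crops included, and the job is handed in when it is done.

```bash
mkdir -p pics
python3 - <<'E'
from workcell import r, command_gripper, optics
import cv2,numpy as np
for n in ("scene","top"):
    im,d=optics.get_image(n); cv2.imwrite(f"pics/{n}0.png",im[:,:,::-1]); np.save(f"pics/{n}0.npy",d)
    m=optics.camera_model(n); print(n,np.round(m["K"],1).tolist(),np.round(m["R"],3).tolist(),np.round(m["t"],3).tolist())
s=r.read_state();print(s["time_s"],s["eef_rot"],r.tip_extent,s["contact_force"])
E
```

```text
scene [[556.5, 0.0, 319.1], [0.0, 556.5, 239.1], [0.0, 0.0, 1.0]] [[-0.527, -0.85, -0.004], [-0.637, 0.398, -0.66], [0.562, -0.345, -0.752]] [0.166, 0.473, 1.124]
top [[457.5, 0.0, 321.9], [0.0, 457.5, 237.2], [0.0, 0.0, 1.0]] [[0.028, -1.0, 0.003], [-0.989, -0.029, -0.144], [0.144, 0.001, -0.99]] [-0.151, 0.552, 1.079]
0.1 [ 9.82210179e-01  1.87783748e-01 -3.17993507e-05 -6.53176602e-04] 0.025 [-0.24124158  0.47262617 -0.4373459 ]
```

View pics/scene0.png

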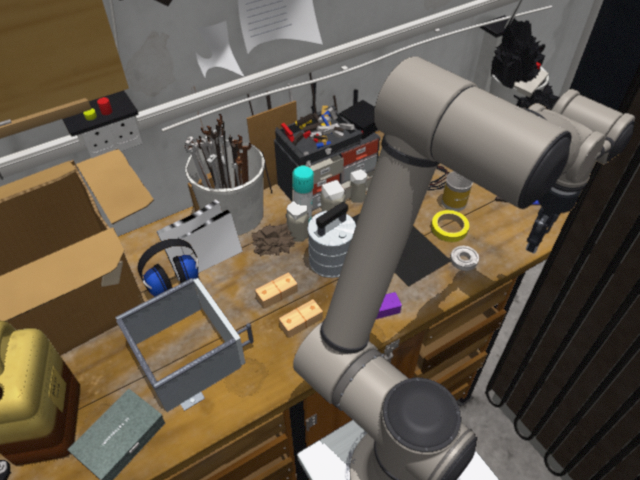

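View pics/top0.png

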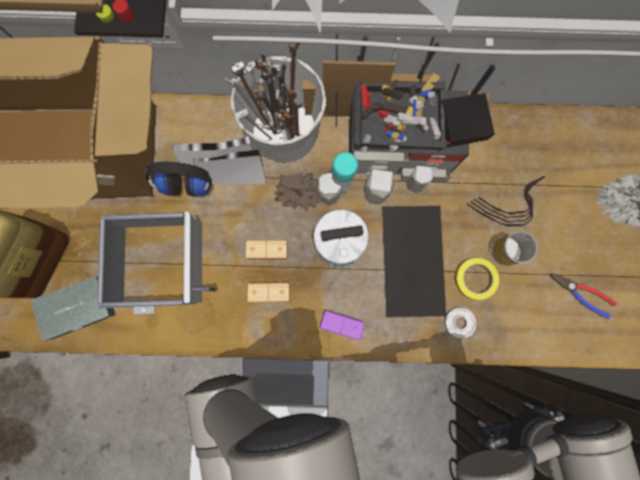

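Both views: the bay is at left in the top view (px 100–200, 213–305) with the gate on its right side and its handle at (208,288). There are two wooden blocks at (266,249) and (268,292), the drum at (341,238), the mat at (413,260) and a purple block at (342,325) to leave alone. No third block is visible.

```bash
cat > h.py <<'E'
from workcell import r, command_gripper, optics
import cv2, numpy as np
from scipy.spatial.transform import Rotation as Ro
from scipy.optimize import least_squares
def look(n, save=None):
    im,d=optics.get_image(n)
    if save: cv2.imwrite(f"pics/{save}.png",im[:,:,::-1])
    return im,cloud(n,d)
def cloud(n,d):
    m=optics.camera_model(n); K,R,t=map(np.array,(m["K"],m["R"],m["t"]))
    v,u=np.mgrid[0:480,0:640]
    P=np.stack([(u-K[0,2])/K[0,0]*d,(v-K[1,2])/K[1,1]*d,d],-1)
    W=(P-t)@R; W[d<=0]=np.nan
    return W
def rect(pts):  # centre, long side, short side, angle of the long axis (world)
    (c,s,a)=cv2.minAreaRect((pts[:,:2]*1000).astype(np.float32)); a=np.radians(a)
    if s[0]<s[1]: s=s[::-1]; a+=np.pi/2
    return np.array(c)/1000,np.round(s,1),(a+np.pi/2)%np.pi-np.pi/2
def wood(im):
    h=cv2.cvtColor(im,cv2.COLOR_RGB2HSV); return (h[...,0]>8)&(h[...,0]<28)&(h[...,1]>60)&(h[...,2]>90)
def blocks(im,W,box):
    m=wood(im)&(W[...,2]>.024)&(W[...,2]<.048)&(W[...,0]>box[0])&(W[...,0]<box[1])&(W[...,1]>box[2])&(W[...,1]<box[3])
    n,l,st,_=cv2.connectedComponentsWithStats(m.astype(np.uint8))
    return [(*rect(W[l==i]),round(float(np.median(W[l==i][:,2])),4),int(st[i,4])) for i in range(1,n) if st[i,4]>60]
def drum(W,guess,rad=.09):
    near=np.hypot(W[...,0]-guess[0],W[...,1]-guess[1])<rad
    b=W[near&(W[...,2]>.178)&(W[...,2]<.2)]
    return rect(b),np.median(b[:,2]),len(b)
def q(yaw,tilt=None):  # tool down, closing line (tool y) at world angle yaw
    y=np.array([np.cos(yaw),np.sin(yaw),0]); z=np.array([0,0,-1.]); R=Ro.from_matrix(np.stack([np.cross(y,z),y,z],1))
    return (R if tilt is None else tilt*R).as_quat()
E
python3 - <<'E'
from h import *
for n in ("top","scene"):
    im=cv2.imread(f"pics/{n}0.png")[:,:,::-1]; W=cloud(n,np.load(f"pics/{n}0.npy"))
    print(n); [print(" block",b) for b in blocks(im,W,(.2,.9,-.5,.6))]
    if n=="top":
        for u,v in [(341,233),(266,249),(345,165),(180,180),(477,279),(413,260),(208,288),(187,220),(187,300),(342,325),(100,215),(150,258)]: print((u,v),np.round(W[v,u],3))
        lid=W[195:270,305:375].reshape(-1,3); lid=lid[(lid[:,2]>.12)&(lid[:,2]<.145)]
        (c,rr)=cv2.minEnclosingCircle((lid[:,:2]*1000).astype(np.float32)); print("lid",c,rr,np.median(lid[:,2]))
        m=im[...].max(-1)<60; mm=np.zeros_like(m); mm[195:325,375:450]=1; p=W[m&mm]; p=p[abs(p[:,2])<.012]; print("mat",rect(p),np.median(p[:,2]))
        c0=np.array(c)/1000
        reg=W[200:315,90:222]; z=reg[...,2]
        p=reg[(z>.105)&(z<.128)]; print("bay top",rect(p),p.min(0),p.max(0))
        p=W[205:310,182:205].reshape(-1,3); g=p[(p[:,2]>.105)&(p[:,2]<.116)]; print("gate top",rect(g),len(g)); 
        p=W[275:300,202:220].reshape(-1,3); g=p[(p[:,2]>.06)&(p[:,2]<.11)]; print("handle",g.mean(0),np.ptp(g,0),len(g))
    print(" drum",drum(W,c0))
E
```

```text
top
 block (array([ 0.67641101, -0.06681409]), array([110.1,  87.4]), np.float64(-1.5326965991244377), 0.0381, 776)
 block (array([0.52376965, 0.00191017]), array([100.2,  44.3]), np.float64(-1.5341579255488345), 0.037, 745)
 block (array([ 0.41967758, -0.00777519]), array([99.8, 43.5]), np.float64(-1.5382395278473817), 0.0371, 774)
(341, 233) [ 0.545 -0.176  0.188]
(266, 249) [0.524 0.    0.037]
(345, 165) [ 0.69  -0.18   0.202]
(180, 180) [0.695 0.228 0.021]
(477, 279) [ 0.468 -0.526  0.002]
(413, 260) [ 0.511 -0.366  0.002]
(208, 288) [0.423 0.121 0.097]
(187, 220) [0.576 0.174 0.118]
(187, 300) [0.395 0.162 0.115]
(342, 325) [ 0.346 -0.189  0.035]
(100, 215) [0.603 0.431 0.001]
(150, 258) [0.497 0.294 0.003]
lid (546.91796875, -176.91932678222656) 60.6915168762207 0.1309839541980007
mat (array([ 0.56946594, -0.41252539]), array([154.5,  20.4]), np.float64(0.19755115913320576)) 0.005370694486862209
bay top (array([0.48404767, 0.26498523]), array([212.7, 204.6]), np.float64(0.07190400952921605)) [0.37405188 0.1566339  0.10500993] [0.59656302 0.37192958 0.12747787]
gate top (array([0.49284286, 0.17080186]), array([208.8,  16.4]), np.float64(0.07788001817967771)) 341
handle [0.42166709 0.12457963 0.08827433] [0.01019311 0.01797925 0.03948179] 46
 drum ((array([ 0.54702643, -0.17670868]), array([91.9, 22.3]), np.float64(-1.3945399535407756)), np.float64(0.18743231906017388), 455)
scene
 block (array([ 0.64961267, -0.09392672]), array([43.6, 26. ]), np.float64(-1.012914179141303), 0.0379, 81)
 block (array([ 0.52005396, -0.00145363]), array([103.6,  49.8]), np.float64(-1.5613621056810207), 0.0333, 641)
 block (array([ 0.4157027 , -0.01125888]), array([101.5,  48.1]), np.float64(-1.5075779342001079), 0.0334, 706)
 drum ((array([ 0.54176501, -0.17975784]), array([93.9, 26.1]), np.float64(-1.408394666282506)), np.float64(0.18420283636435017), 277)
```

Run:
```python
import cv2
a=cv2.imread("pics/top0.png")[195:335,80:240]; cv2.imwrite("pics/c0.png",cv2.resize(a,None,fx=4,fy=4,interpolation=cv2.INTER_CUBIC))
```

```text
(no output)
```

View pics/c0.png

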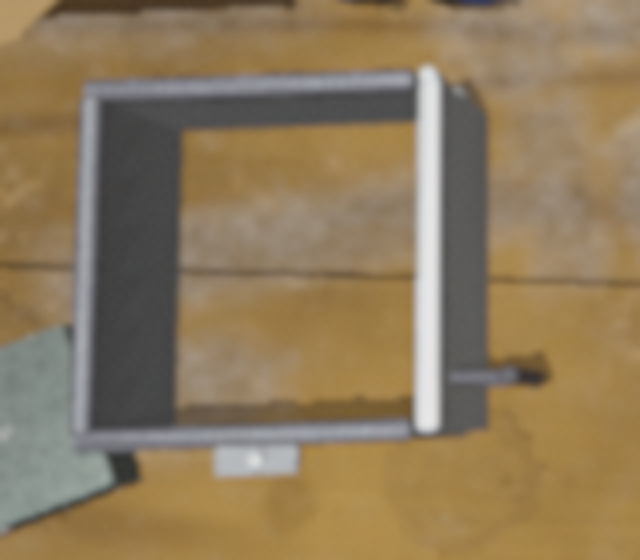

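Everything checks out: the drum is at (0.547, −0.177), bar top 0.187, lid radius 60.7 mm. The blocks measure 100×44 mm, and the bay centre is ≈(0.485, 0.2675) turned by 0.078 rad. The crop shows the gate shut, with its handle near the robot end (hinge ≈(0.588, 0.178)). Blocks first.

```bash
cat >> h.py <<'E'
def ori(p,yaw):  # of the two equal grasps the one with the last joint nearest its middle
    c=[(abs(s[5]),q(y)) for y in (yaw,yaw+np.pi) if (s:=r.solve_ik(p,q(y))) is not None]
    return min(c,key=lambda e:e[0])[1]
def F(): return np.round(r.read_state()["contact_force"],1)
def place_block(c,a,dest,da,zt=.030):
    p=np.array([*c,zt]); o=ori(p,a+np.pi/2); up=np.array([0,0,.27])
    command_gripper(.07,40); r.reach(p+up,o); r.move_straight(p,speed=.2,max_force=15)
    command_gripper(.03,50); w=r.read_state()["grip_width"]; assert .038<w<.05,w
    r.move_straight(p+up,speed=.25)
    d=np.array([*dest,zt+.0045]); o=ori(d,da+np.pi/2); r.reach(d+up,o); r.move_straight(d+[0,0,.03],speed=.25)
    hit=r.move_straight(d,speed=.05,max_force=8); command_gripper(.07); r.move_straight(d+up,speed=.3)
    print("placed",w,hit,r.read_state()["time_s"])
E
python3 - <<'E'
from h import *
im,W=look("top"); B=[b for b in blocks(im,W,(.35,.6,-.1,.1))]; print(B)
b=B[0]; place_block(b[0],b[2],(.565,-.368),-1.54)
im,W=look("top"); B=[b for b in blocks(im,W,(.35,.6,-.1,.12))]; print(B)
b=B[0]; place_block(b[0],b[2],(.455,-.368),-1.54)
im,W=look("top","t1"); print(blocks(im,W,(.3,.7,-.5,.2))); print(drum(W,(.547,-.177)))
E
```

```text
[(array([0.52398627, 0.00203489]), array([100.7,  44.8]), np.float64(-1.5451098259918918), 0.0367, 743), (array([ 0.41974094, -0.00757582]), array([100. ,  43.3]), np.float64(-1.5422702096736494), 0.037, 771)]
placed 0.04301625552325687 True 10.1833
[(array([ 0.41972552, -0.00775175]), array([99.8, 43.3]), np.float64(-1.5411111894836789), 0.037, 706)]
placed 0.042925148888562616 True 19.475
[(array([ 0.66632928, -0.06946555]), array([112.8,  67.8]), np.float64(1.550603973093807), 0.0392, 608), (array([ 0.56272931, -0.36708212]), array([101.3,  43.2]), np.float64(-1.540699745659424), 0.0396, 740), (array([ 0.45316547, -0.34587738]), array([58. , 41.5]), np.float64(-1.4916857617440344), 0.0397, 300)]
((array([ 0.54703217, -0.17684856]), array([92.1, 22.9]), np.float64(-1.3964656187459847)), np.float64(0.18736017626242712), 454)
```

View pics/t1.png

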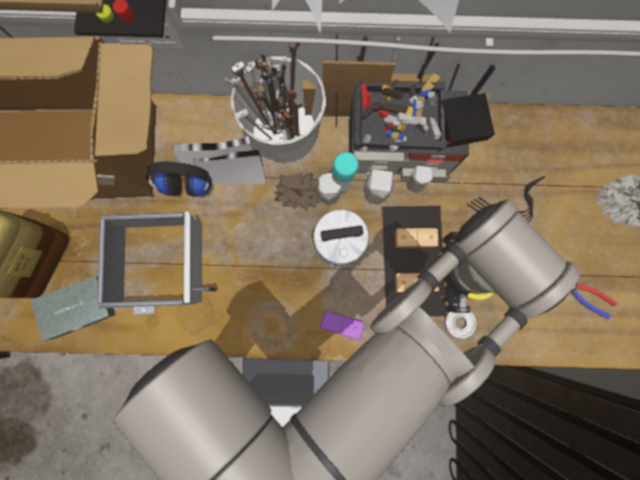

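The picture shows both blocks on the mat at (416,237) and (416,283), and nothing else has moved. Now the gate: grip the handle and swing it part way.

Run:
```python
from h import *
hd=np.array([.4217,.1246]); H=np.array([.588,.178]); psi=.078
p=np.array([*hd,.086]); o=ori(p,psi); R0=Ro.from_quat(o)
command_gripper(.045,25); r.reach(p+[0,0,.12],o); print(r.move_straight(p,speed=.15,max_force=8),F())
command_gripper(.0,25); print("w",r.read_state()["grip_width"])
for th in np.arange(.1,.75,.1):
    Rz=Ro.from_rotvec([0,0,th]); x=H+Rz.as_matrix()[:2,:2]@(hd-H)
    r.move_straight([*x,.086],(Rz*R0).as_quat(),speed=.08)
    print(round(th,1),F(),r.read_state()["grip_width"])
command_gripper(.045); s=r.read_state()["eef_pos"]; r.move_straight(s+np.array([0,0,.12]),speed=.25)
r.reach([.35,-.1,.3],o); im,W=look("top","t2"); print(r.read_state()["time_s"],F())
```

```text
False [0.6 0.1 0.9]
w 0.010354846604707578
0.1 [ 1.  -0.3  7.1] 0.009953986670500336
0.2 [-2.5 -1.4  9.7] 0.009774236265126527
0.3 [-5.6 -3.4 12.8] 0.01038047312054656
0.4 [-8.4 -7.3 15. ] 0.010123820233251193
0.5 [-11.6 -11.3  16.8] 0.01015777513201528
0.6 [-13.5 -14.9  17.7] 0.010235457273726004
0.7 [-14.3 -20.7  18.3] 0.010100392026040251
27.625 [ 0.4  0.2 -0.5]
```

```bash
python3 -c "
import cv2
a=cv2.imread('pics/t2.png')[130:360,80:400]; cv2.imwrite('pics/c2.png',cv2.resize(a,None,fx=2,fy=2))"
```

```text
(no output)
```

View pics/c2.png

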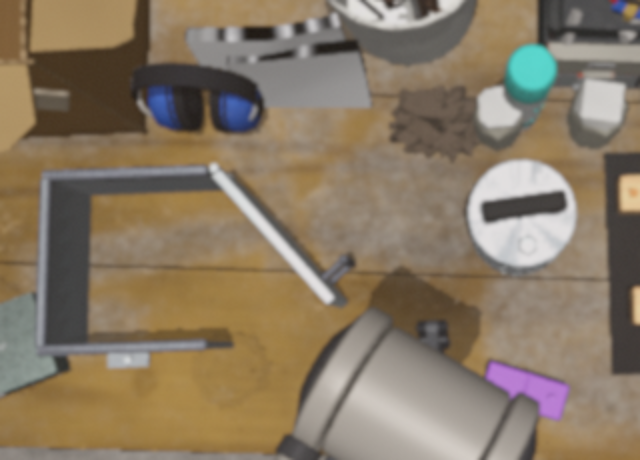

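The crop shows the gate about 0.75 rad open, with its free edge at crop (335,298) and its hinge at (213,170). Next I fit its line and push it from inside with closed fingers.

```bash
cat >> h.py <<'E'
def gate(W):  # line of the gate's top edge: angle opened, end points
    m=(W[...,2]>.105)&(W[...,2]<.117)&(W[...,1]<.195)&(W[...,1]>-.08)&(W[...,0]>.36)&(W[...,0]<.68)
    n,l,st,_=cv2.connectedComponentsWithStats(m.astype(np.uint8)); p=W[l==1+np.argmax(st[1:,4])]
    c,s,a=rect(p); e=np.array([np.cos(a),np.sin(a)])*s[0]/2000; return c,s,((a+np.pi)%np.pi)-.078,c+e,c-e
E
python3 - <<'E'
from h import *
im,W=look("top"); print(gate(W))
H=np.array([.588,.178]); psi=.078
def fp(th,off,rad=.15):
    g=np.pi+psi+th; return H+rad*np.array([np.cos(g),np.sin(g)])+off*np.array([np.sin(g),-np.cos(g)])
command_gripper(0,30); z=.085
p=fp(.65,.06); o=ori([*p,z],.8)
r.reach([*p,z+.1],o); r.move_straight([*p,z],speed=.2,max_force=10)
for th,off in [(.7,.03),(.9,.022),(1.1,.022),(1.3,.022),(1.45,.022),(1.57,.022)]:
    print(th,r.move_straight([*fp(th,off),z],speed=.1,max_force=20),F())
p=fp(1.45,.04); r.move_straight([*p,z]); r.move_straight([*p,.3],speed=.25)
r.reach([.38,-.1,.3],o); im,W=look("top","t3"); print(gate(W),r.read_state()["time_s"]); print(drum(W,(.547,-.177)), blocks(im,W,(.3,.7,-.5,.2)))
E
```

```text
(array([0.51825836, 0.10942188]), array([212.7,  14.8]), np.float64(0.7098329584240534), array([0.59327585, 0.18480556]), array([0.44324088, 0.03403819]))
0.7 False [-0.6  0.5 -0.6]
0.9 False [-0.2 -0.6  0.7]
1.1 False [-0.7 -0.2  0.2]
1.3 False [ 0.1  0.1 -0.5]
1.45 False [ 0.1  0.4 -0.2]
1.57 False [-0.1 -0.2  0.6]
(array([0.61450073, 0.07354868]), array([199. ,  13.7]), np.float64(1.8063037168980516), array([ 0.64518623, -0.02110146]), array([0.58381524, 0.16819883])) 34.8167
((array([ 0.54698492, -0.17677089]), array([91.5, 22.5]), np.float64(-1.4012916494706147)), np.float64(0.18758318791780548), 452) [(array([ 0.66588733, -0.07015268]), array([111.2,  66.3]), np.float64(1.5586316727256873), 0.0399, 587), (array([ 0.58950372, -0.3507767 ]), array([101.7,  43.6]), np.float64(-1.5409061926587704), 0.0396, 741), (array([ 0.453979  , -0.36703134]), array([101. ,  43.8]), np.float64(-1.5435260565751898), 0.0397, 771)]
```

The gate coasted to about 1.8 rad, well clear, and the block that was nudged (0.5895, −0.351) is still flat on the mat. Now I grip the bar and walk the first steps.

```bash
cat > walk.py <<'E'
from h import *
import json
T=.13; PHI=.32; A=.06
def pose(s,P,psi,t):  # drum leaning by t on its side s (+1 left), that rim point at P
    R=Ro.from_euler("ZX",[psi,-s*t]); return np.array([*P,0])-R.apply([0,s*A,0]),R
def side(c,psi,s): return np.array(c[:2])+s*A*np.array([-np.sin(psi),np.cos(psi)])
def tcp(c,R,rel): return c+R.apply(rel[0]),(R*rel[1]).as_quat()
def track(rel):  # drum pose that follows from the tool's
    s=r.read_state(); R=Ro.from_quat(s["eef_rot"])*rel[1].inv(); return np.array(s["eef_pos"])-R.apply(rel[0]),R
def step(c,psi,s,psi2,rel,dry=False):
    P=side(c,psi,s)
    seq=[(psi,T,.05)]+[(psi+(psi2-psi)*k/3,T,.025) for k in (1,2,3)]+[(psi2,0,.05)]
    for y,t,v in seq:
        pos,o=tcp(*pose(s,P,y,t),rel)
        if dry:
            j=r.solve_ik(pos,o); assert j is not None,(c,y); dry.append(j[5])
        else: r.move_straight(pos,o,speed=v)
        if not dry and y==psi2 and t: r.hold(.15); f=F(); z=track(rel)
    if not dry: print("LR"[s<0],np.round(pose(s,P,psi2,0)[0][:2],3),round(psi2,2),f,"slack",np.round(z[0]+z[1].apply([0,s*A,0]),4)[2],round(r.read_state()["time_s"],1))
    return pose(s,P,psi2,0)[0][:2],psi2
def walk(c,psi,s,goals,rel,n,dry=False):
    for _ in range(n):
        d=goals[0]-c
        if len(goals)>1 and d[1]<.03: goals=goals[1:]; d=goals[0]-c
        if len(goals)==1 and np.linalg.norm(d)<.015: break
        eta=np.arctan2(d[1],d[0])
        phi=min(PHI,max(.1,np.arcsin(min(1,np.linalg.norm(d)/A))-abs(psi-eta)))if np.linalg.norm(d)<.05 else PHI
        c,psi=step(c,psi,s,eta+s*phi,rel,dry); s=-s
    return c,psi,s
GO=[np.array([.51,0.]),np.array([.485,.2675])]
def save(c,psi,s,rel): json.dump([list(c),psi,s,list(rel[0]),list(rel[1].as_quat())],open("st.json","w"))
def load(): c,psi,s,a,b=json.load(open("st.json")); return np.array(c),psi,s,(np.array(a),Ro.from_quat(b))
E
python3 - <<'E'
from walk import *
c=np.array([.5468,-.1768]); psi=np.pi-1.397
p=np.array([*c,.181])
for yy in (psi+np.pi/2,psi-np.pi/2):
    R=Ro.from_euler("z",psi); rel=(R.inv().apply([0,0,.181]),R.inv()*Ro.from_quat(q(yy)))
    d=[0]
    try: print(walk(c,psi,1,GO,rel,40,d),min(d),max(d),len(d)); break
    except AssertionError as e: print("no",e)
o=q(yy)
command_gripper(.07,100); r.reach(p+[0,0,.12],o); print(r.move_straight(p,o,speed=.1,max_force=10))
command_gripper(.01,100); st=r.read_state(); print(st["grip_width"],st["eef_pos"],F())
rel=(R.inv().apply(np.array(st["eef_pos"])-[*c,0]),R.inv()*Ro.from_quat(st["eef_rot"]))
c,psi,s=walk(c,psi,1,GO,rel,2); save(c,psi,s,rel)
im,W=look("top","t4"); im,W=look("scene","s4"); print(drum(W,c))
E
```

```text
no (array([0.49552495, 0.14680566]), np.float64(1.764455550279947))
(array([0.48568691, 0.25962216]), np.float64(1.3377752096224163), 1) -1.1040553716241632 0.5847466579236014 61
False
0.020672992690342763 [ 0.54726128 -0.17680769  0.1814016 ] [1.9 0.9 1.9]
L [ 0.54  -0.157] 2.1 [-1.  -0.2 -5. ] slack -0.0003 40.5
R [ 0.532 -0.119] 1.44 [ 0.7  0.4 -7.8] slack -0.0001 43.3
((array([ 0.52061102, -0.13329623]), array([68.3, 41.5]), np.float64(1.3081244874226372)), np.float64(0.18415229608519745), 104)
```

View pics/t4.png

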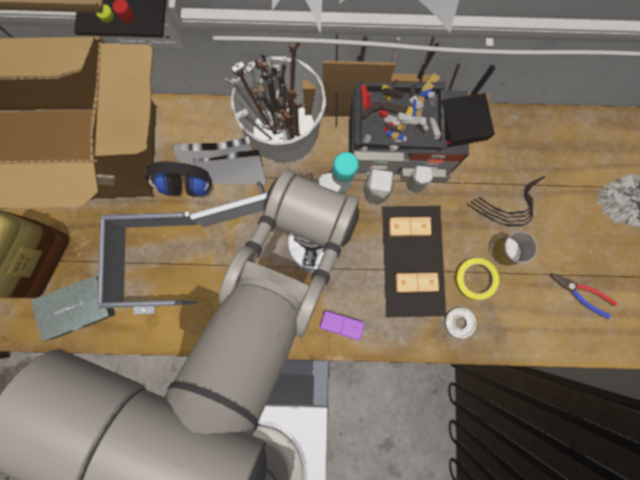

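The picture shows the drum partly under the wrist, near (308,250), about 6 cm along. Nothing else is disturbed, and both blocks are on the mat. I'll continue, pressing down slightly more.

```bash
sed -i 's/np.array(\[\*P,0\])/np.array([*P,-.0015])/' walk.py
python3 - <<'E'
from walk import *
c,psi,s,rel=load()
c,psi,s=walk(c,psi,s,GO,rel,5); save(c,psi,s,rel)
im,W=look("scene","s5"); im,W=look("top","t5")
near=W[np.isfinite(W[...,2])&(W[...,2]>.12)&(W[...,2]<.14)&(np.hypot(W[...,0]-c[0],W[...,1]-c[1])<.09)]
f=least_squares(lambda v:np.maximum(0,np.hypot(*(near[:,:2]-v).T)-.06),c); print("lid fit",f.x,f.cost,len(near),c)
E
```

```text
L [ 0.525 -0.082] 2.07 [-1.1 -0.7  5.7] slack -0.0006 46.2
R [ 0.518 -0.045] 1.43 [-0.2 -0.5  5.3] slack -0.0006 49.0
L [ 0.511 -0.008] 2.07 [ 2.2 -0.5 10.6] slack -0.0006 51.9
R [0.506 0.034] 1.35 [ 0.2 -0.8 10.1] slack -0.0007 54.8
L [0.502 0.072] 1.98 [ 1.9 -0.7 11.6] slack -0.0007 57.6
lid fit [0.50316588 0.06914172] 3.727755946149326e-07 903 [0.50210698 0.07155946]
```

View pics/s5.png

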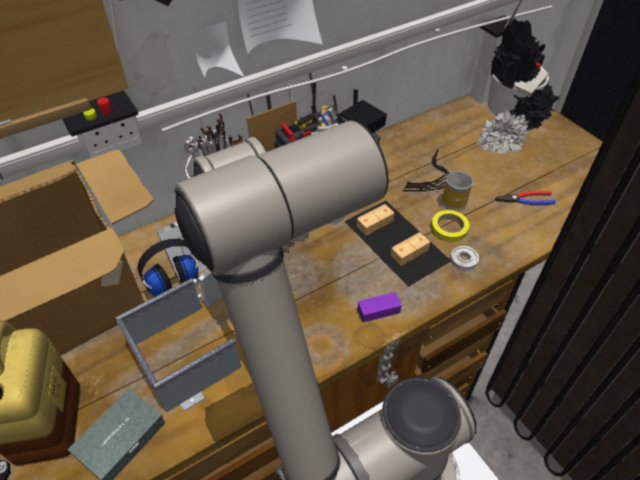

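The scene view shows blocks, tape and ear defenders untouched. The lid fit agrees with the tool-tracked drum pose to 3 mm. Walk on into the bay.

Run:
```python
from walk import *
c,psi,s,rel=load()
c,psi,s=walk(c,psi,s,GO,rel,12); save(c,psi,s,rel)
print(c,psi,F()); r.hold(.3)
command_gripper(.06); p=np.array(r.read_state()["eef_pos"]); r.move_straight(p+[0,0,.15],speed=.15)
r.reach([.4,-.1,.32],r.read_state()["eef_rot"]); im,W=look("top","t6"); print(drum(W,c),gate(W),r.read_state()["time_s"]); print(blocks(im,W,(.3,.7,-.5,.1)))
```

```text
R [0.499 0.109] 1.34 [-0.6  0.2 10.9] slack -0.0007 60.5
L [0.496 0.147] 1.98 [ 1.9 -1.  11.9] slack -0.0006 63.3
R [0.492 0.184] 1.34 [ 0.1 -0.2  9.7] slack -0.0007 66.1
L [0.489 0.222] 1.98 [ 0.8 -0.5 11.5] slack -0.0007 69.0
R [0.486 0.26 ] 1.34 [-1.3 -1.2 10.2] slack -0.0007 71.8
[0.48568691 0.25962216] 1.3377752096224163 [ 3.8 -4.1 14.1]
((array([0.4868996 , 0.25725937]), array([91. , 21.8]), np.float64(1.3399021244977898)), np.float64(0.18822651401586654), 456) (array([0.6139317 , 0.07316373]), array([198.8,  14.2]), np.float64(1.8063367733850824), array([ 0.64458948, -0.02139027]), array([0.58327392, 0.16771774])) 75.0917
[(array([ 0.666755  , -0.06984271]), array([111.2,  66.8]), np.float64(-1.5648665432348476), 0.0395, 586), (array([ 0.58981897, -0.35019785]), array([100.6,  43.7]), np.float64(-1.5275564776775568), 0.0395, 741), (array([ 0.45402847, -0.36706519]), array([99.8, 43.8]), np.float64(-1.5424253388071465), 0.0397, 770)]
```

View pics/t6.png

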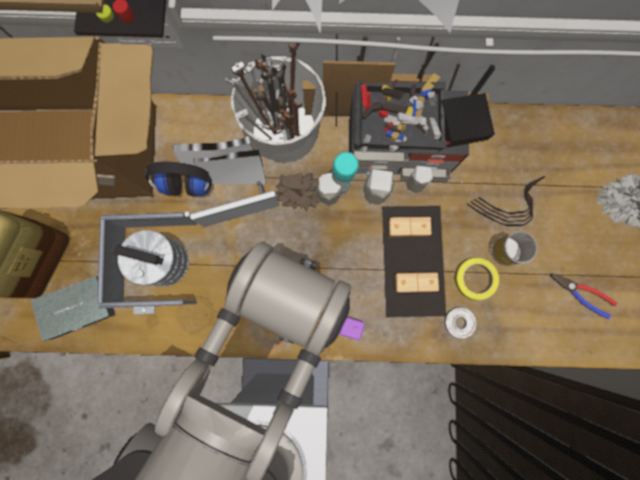

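The drum stands in the bay at (0.487, 0.257), 11 mm from centre, with its lid at px (148,257) and the gate open behind. Now I'll push the gate shut from its outer face.

Run:
```python
from h import *
H=np.array([.588,.178]); psi=.078
def fp(th,off,rad=.11):
    g=np.pi+psi+th; return H+rad*np.array([np.cos(g),np.sin(g)])-off*np.array([np.sin(g),-np.cos(g)])
command_gripper(0,30); z=.085
p=fp(1.806,.05); o=ori([*fp(.9,.03),z],psi+.9)
r.reach([*p,.28],o); print(r.move_straight([*p,z],speed=.2,max_force=8))
for th in (1.7,1.4,1.1,.8,.6,.4,.25,.12):
    hit=r.move_straight([*fp(th,.024),z],o,speed=.07,max_force=25); print(th,hit,F())
print(r.move_straight([*fp(0,.010),z],o,speed=.03,max_force=6),F(),r.read_state()["eef_pos"])
r.hold(.5); e=np.array(r.read_state()["eef_pos"]); a=e+[.003,-.04,0]; r.move_straight(a,speed=.05); r.move_straight(a+[0,0,.2],speed=.25)
r.reach([.38,-.15,.32],o); im,W=look("top","t7"); print(gate(W),drum(W,(.487,.257)),r.read_state()["time_s"]); print(blocks(im,W,(.3,.7,-.5,.1)))
```

```text
False
1.7 False [ 0.1 -0.1  0.6]
1.4 False [0.4 0.1 0.2]
1.1 False [-0.1  0.6 -0.2]
0.8 False [ 0.1  0.6 -0.8]
0.6 False [ 0.4 -0.4  0.3]
0.4 False [0.1 0.4 0.1]
0.25 False [ 0.  -0.5 -0. ]
0.12 True [-3.2 -7.4  6.3]
True [-0.5 -4.8  2. ] [0.48700979 0.12642142 0.08521709]
(array([0.49257895, 0.17066377]), array([208.4,  15.8]), np.float64(-0.006605553055857236), array([0.5965135 , 0.17809676]), array([0.3886444 , 0.16323079])) ((array([0.48690466, 0.2574892 ]), array([91.3, 21.8]), np.float64(1.3401965369562978)), np.float64(0.18792631639869145), 455) 86.0
[(array([ 0.66658295, -0.06949684]), array([113. ,  68.2]), np.float64(1.5475891415817826), 0.0396, 632), (array([ 0.58946454, -0.34995712]), array([100.1,  43.7]), np.float64(-1.532301702269049), 0.0394, 742), (array([ 0.45399261, -0.36740869]), array([101.1,  43.7]), np.float64(-1.5419689333335498), 0.0395, 772)]
```

View pics/t7.png

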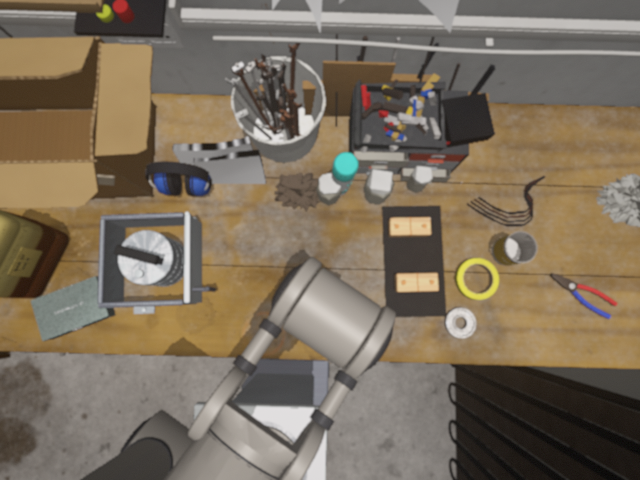

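The gate is shut (edge line as at the start), the drum is upright inside at (0.487, 0.257), and both blocks are flat on the mat at px (410,227) and (417,282). Handing in.

```bash
python3 -c "
from workcell import r
print(r.finish_job())"
```

```text
the job is handed in; nothing more can be done
None
```

The job is handed in at about 86 s of robot time: by the last camera check the drum stands upright in the bay 11 mm from its centre, the gate is shut, both blocks present lie flat on the mat, and the aerosol can, tape and ear defenders look undisturbed; the verdict itself was not shown to me.

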